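# Load the order-pager charging tower to its line

### The arm

A 6-joint arm with a two-finger parallel gripper is mounted at the origin on a cart in front of the work surface, level with it; the furniture and walls round the work are solid. World frame = base frame: x ahead of the robot, y to its left, z up, the work surface at z = 0. Lengths are in m, angles in rad, forces in N, time in s.
With the tool pointing down it reaches from about 0.225 to 0.875 m from the base axis. Payload 3.4 kg.
Tool frame: the origin (TCP) lies between the finger pads; the fingertips stand 19 mm ahead of it and the grasp point (between the pads) is the TCP; z points along the fingers, y is the line along which they close (so a half turn about z gives the same grasp; the last joint's range is limited). The gripper opens to 85 mm and grips with 20 to 120 N. Pads are 22 mm wide; open, the fingers measure 114 mm over their backs; the gripper's body (76 mm by 85 mm) begins 54 mm behind the grasp point. The pads swing forward as they close: fully open they stand 13 mm farther back than shut.
Start: joints at [1.097, 0.276, 1.505, -0, 1.361, -0.121], TCP at [0.199, 0.54, 0.25] pointing down, gripper open.
Joint ranges: [-2.89, 2.89], [-0.75, 2.08], [0.22, 2.7], [-1.18, 4.32], [0.11, 2.71], [-2.7, 2.7]. Speed limits (rad/s): [2.57, 2.57, 3.14, 3.14, 3.14, 3.14].

### API

Orientations are given as a unit quaternion [w, x, y, z].
In Python, from rig import get_state, imaging, ticket gives the robot as it stands. The module is installed in compiled form; this text tells all that it offers.
- The arm moves only by the shell command python3 -m inch 'ROWS' [FORCE]. ROWS is JSON, a list of rows, each an object with "claw": the opening, from -1 (shut) to 1 (fully open); "travel": the shift along the world's x, y, z in units of 200 mm (1.0 is 200 mm), a list of three; "turn": the turn about the world's z in units of 180 degrees (1.0 is 180 degrees). A call has 1 to 5 rows; each row is the pose to reach, as a shift and turn from the pose commanded when the call began, turning the shorter way round; what a row does not reach only later rows make up. A row lasts 1/10 s, in which the tool goes at most 50 mm and 8.59 degrees, less where a joint would pass 70% of its speed; a pose out of reach is approached as far as the arm can. A call with a number of a shift or a turn outside -1 to 1 is refused whole. A call with a gripper value outside its range is refused whole. The fingers move at their own pace and stop on an object; FORCE is the grip in N (left out, the last holds). Time passes only in rows, so rows that repeat a pose let the fingers close. It gives the time, the measured TCP pose, the force, the opening and the grip force at its end, in the units of the state.
- get_state(): the state, without advancing time (a new reading comes with each control period).
- imaging.get_image(name): name is "scene" or "top" or "wrist"; returns the picture (480x640x3 uint8, red, green, blue); there is no depth.
- imaging.camera_params(name): a dict with "camera_matrix" (3x3 intrinsics, pixels), "k1" (the pictures are not rectified: a ray, as slopes to the right and down, at radius r is drawn at 1 + k1 r^2 times it, then the intrinsics apply), "cam_to_world" (4x4, takes a point from camera to world coordinates); the wrist camera has in their place "T_tool_cam" (4x4, takes a point from camera to tool coordinates, whose origin is the TCP and whose axes are the flange's). Camera axes: x right, y down, z forward; pixel columns grow to the right and rows downward; lengths in m; the calibration is good to about 2 mm. A picture is of the moment at which its call begins: read the wrist's pose just before it. camera_params takes no time and is no camera call.
- ticket.sign_off(): hands the job in; it is judged then, once.
The state is a dict: "clock": time; "qpos": joint angles; "qd": joint speeds; "effort": joint torques, N m; "position": TCP position; "ee_rot": TCP orientation; "contact_force": force on the tool from outside, world axes, zero at the start; "moment": the same for the moment, N m; "width": finger opening in m; "gripper_force": force on a finger pad.
Only numpy, scipy, OpenCV 4.12 (cv2) and the standard library are available. Lean on these libraries where they do the work, as an engineer would, in place of code of your own. Each camera call takes 0.05 s, during which the arm holds its last target. There are 200 camera calls.

### The job

Put the order pagers on charge: stack pagers from the mat flat in the clear charging tower, lowering each one in rather than dropping it, until the top of the stack is level with the dark line on the tube (pick thick and slim ones so that it comes out right), and leave the one that is left over lying on the mat. Then swing the contact arm fully over the tower so that its sprung pin presses on the top pager. Do not disturb the cup, the shot glass or the timer.

Things in the scene. Friction and masses are not known exactly. Their poses are not given: they have to be found in the camera images.
- pager_thick_1_mid (a point): Round black order pager (puck with a grey band round its edge, steel contacts on its flat top), 58 mm across, 20 mm thick, about 90 g. Origin at its centre, half-way up; z along its axis. Two pagers are thick (20 mm), two slim (12 mm): any one of them starts in the tower, the other three lie flat on the mat, about 11 cm apart.
- pager_thick_2_mid (a point): Round black order pager (puck with a grey band round its edge, steel contacts on its flat top), 58 mm across, 20 mm thick, about 90 g. Origin at its centre, half-way up; z along its axis. Two pagers are thick (20 mm), two slim (12 mm): any one of them starts in the tower, the other three lie flat on the mat, about 11 cm apart.
- pager_slim_1_mid (a point): Round black order pager (puck with a grey band round its edge, steel contacts on its flat top), 58 mm across, 12 mm thick, about 60 g. Origin at its centre, half-way up; z along its axis. Two pagers are thick (20 mm), two slim (12 mm): any one of them starts in the tower, the other three lie flat on the mat, about 11 cm apart.
- pager_slim_2_mid (a point): Round black order pager (puck with a grey band round its edge, steel contacts on its flat top), 58 mm across, 12 mm thick, about 60 g. Origin at its centre, half-way up; z along its axis. Two pagers are thick (20 mm), two slim (12 mm): any one of them starts in the tower, the other three lie flat on the mat, about 11 cm apart.
- tower_floor (a point): Centre of the floor of the fixed charging tower, 4 mm above the worktop, on the axis of its clear tube of 62 mm bore; z up. The tube is two curved walls, at its own -x and +x sides; two open slots 40 mm wide face its +y and -y from floor to rim, so fingers holding a pager along the tower's y can go down with it and open there. These axes turn with the tower.
- tower_rim (a point): Centre of the tube's mouth, 62 mm above the tower's floor; same axes. The straight bore ends 6 mm below it, and the walls flare out 5 mm between as a lead-in. Behind the tube, from 43 to 107 mm along the tower's +x, stands a black housing 32 mm high that carries the post of the contact arm.
- tower_line (a point): Centre of the dark line round the tube, 52 mm above the tower's floor, to which the top of the stack must come: two thick pagers and one slim one (20 + 20 + 12), in any order. Same axes as tower_floor.
- pivot_axis (a point): Vertical axis of the contact arm, on the post 75 mm from the tube's axis along the tower's +x, at the height of the arm's underside, 66 mm above the tower's floor. Same axes as tower_floor.
- contact_arm (a joint): Angle of the contact arm (rad): 0 is shut, the arm pointing from the post straight over the tube, against a stop; it grows as the arm swings out towards the tower's -y side, up to 1.75. It stays where it is left; about 1 N at the knob moves it. It starts open, 1.35 to 1.7.
- contact_knob (a point): Centre of the upright black knob on the free end of the contact arm, 75 mm from the pivot: a round post 14 mm across that stands 22 mm above the arm's flat top (arm top 73 mm, this point 84 mm, knob top 95 mm above the tower's floor). The contact pin hangs straight below it.
- contact_pin (a joint): How far the sprung brass contact pin under the arm's end is pushed up (m): 0 when free, at most 0.006. Its free tip is coned and hangs 2.5 mm below the line: as the arm shuts it enters by the -y slot, rides up on a stack that is at the line and then reads about 0.0025. A lower stack leaves it at 0; a fuller one blocks the arm.
- bar_mat: Cork mat fixed on the worktop, 190 mm (x) by 240 mm (y), 4 mm thick, on which the loose pagers lie. Origin at the centre of its underside.
- steel_cup: Bystander: open steel cup, 76 mm across, 88 mm high; origin at the centre of its underside.
- shot_glass: Bystander: clear shot glass, 52 mm across, 62 mm high; origin at the centre of its underside.
- timer: Bystander: small white kitchen timer, 62x68x21 mm, lying flat; origin at the centre of its underside.

How it is judged:
By the outcome, as a careful person would: the job done as asked, in the order asked, and still so for the second after the job is handed in, with the robot touching nothing.
It also fails if it takes over 72 s, if anything falls off the work surface, if the arm or the gripper's body presses on something with over 40 N, if the wrist force passes 120 N, or if a joint passes its speed limit or range.

## Working session

There is one attempt and no reset: what is moved stays moved. The work goes in short steps, Python scripts to look and compute and a shell command to move; the robot and the scene stay as the last step left them, time stands still between calls to the robot, and variables do not carry over. Pictures are saved under pics/ and viewed, at most 10 in all, crops included, and the job is handed in when it is done.

```bash
mkdir -p pics; cat > h.py <<'E'
import numpy as np, cv2
from rig import get_state, imaging, ticket
from scipy.spatial.transform import Rotation as R
def T_of(name):
    p=imaging.camera_params(name)
    if name!='wrist': return p,np.array(p['cam_to_world'])
    s=get_state(); q=s['ee_rot']; T=np.eye(4)
    T[:3,:3]=R.from_quat([q[1],q[2],q[3],q[0]]).as_matrix(); T[:3,3]=s['position']
    return p,T@np.array(p['T_tool_cam'])
def ray(p,T,u,v):
    K=np.array(p['camera_matrix']); d=np.array([(u-K[0,2])/K[0,0],(v-K[1,2])/K[1,1]]); x=d.copy()
    for _ in range(30): x=d/(1+p['k1']*(x@x))
    return T[:3,3],T[:3,:3]@np.r_[x,1]
def at_z(p,T,u,v,z):
    o,d=ray(p,T,u,v); return o+d*(z-o[2])/d[2]
def proj(p,T,X):
    c=np.linalg.inv(T)@np.r_[X,1]; x=c[:2]/c[2]; x=x*(1+p['k1']*(x@x)); K=np.array(p['camera_matrix'])
    return np.array([K[0,0]*x[0]+K[0,2],K[1,1]*x[1]+K[1,2]])
E
python3 - <<'E'
from h import *
for n in ('top','scene'):
    cv2.imwrite(f'pics/{n}0.png',imaging.get_image(n)[:,:,::-1])
    p,T=T_of(n); print(n,p['camera_matrix'],p['k1'],T.round(3).tolist())
p,T=T_of('wrist');print(np.array(imaging.camera_params('wrist')['T_tool_cam']).round(3).tolist())
print(get_state())
E
```

```text
top [[523.35183454   0.         309.52373562]
 [  0.         523.35183454 244.3369784 ]
 [  0.           0.           1.        ]] -0.1558841064463745 [[0.015, -0.995, 0.099, 0.477], [-0.999, -0.011, 0.036, 0.134], [-0.035, -0.099, -0.994, 1.065], [0.0, 0.0, 0.0, 1.0]]
scene [[493.33038612   0.         317.90262858]
 [  0.         493.33038612 231.72844063]
 [  0.           0.           1.        ]] -0.09180904458452425 [[0.733, -0.514, 0.445, 0.147], [-0.679, -0.536, 0.501, -0.307], [-0.019, -0.67, -0.742, 0.77], [0.0, 0.0, 0.0, 1.0]]
[[0.001, -0.965, -0.263, 0.067], [1.0, 0.0, 0.001, -0.001], [-0.001, -0.263, 0.965, -0.122], [0.0, 0.0, 0.0, 1.0]]
{'clock': 0.1, 'qpos': array([ 1.09699802e+00,  2.76557339e-01,  1.50598525e+00,  2.03794881e-05,
        1.36071282e+00, -1.21003311e-01]), 'qd': array([-2.45513235e-04, -5.85174282e-04, -2.61477239e-03,  5.81632303e-04,
        1.17328738e-03, -1.63161703e-05]), 'effort': array([ 4.13842827e-04, -4.17700338e+01, -2.46402258e+01, -1.67766902e-04,
        5.95004938e-03, -1.88386889e-05]), 'position': array([0.19847808, 0.53920101, 0.24952008]), 'ee_rot': array([-2.53150710e-04,  1.75486158e-01,  9.84481547e-01, -7.91963169e-04]), 'contact_force': array([ 0.31823227, -0.19182966,  0.10685551]), 'moment': array([-0.01825302, -0.04351466,  0.00150269]), 'gripper_force': 0.0, 'width': 0.08551155751579191}
```

View pics/top0.png

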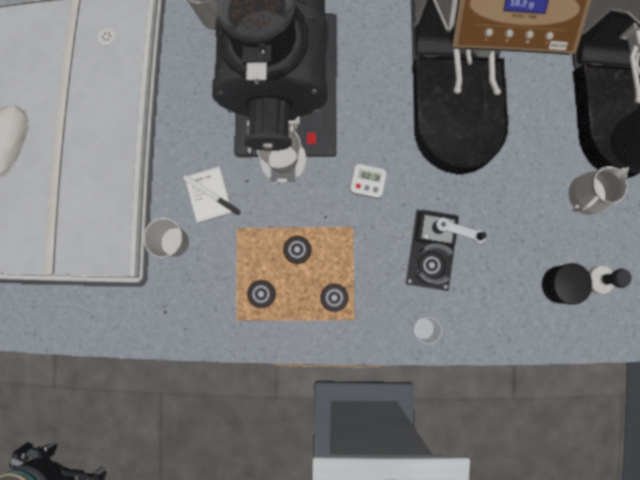

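View pics/scene0.png

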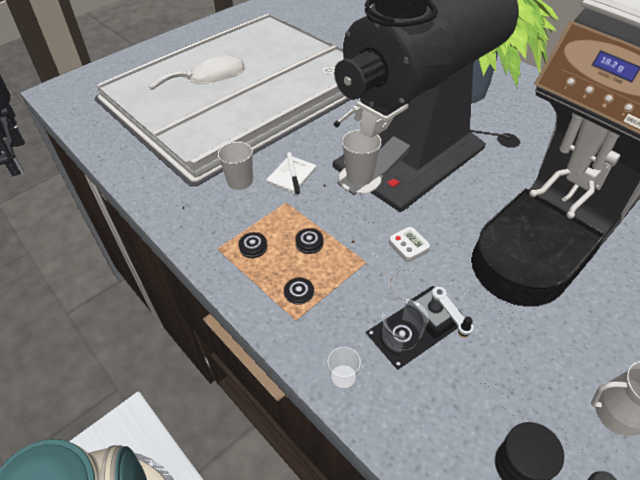

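Top view: mat with pagers at about (297,249), (261,294) and (334,297). The tower sits at (432,264), the knob at (482,236) and the shot glass at (427,329). I'll enlarge both views.

```bash
python3 - <<'E'
from h import *
t=cv2.imread('pics/top0.png')[200:350,230:500]; s=cv2.imread('pics/scene0.png')[215:375,215:485]
cv2.imwrite('pics/topc.png',cv2.resize(t[:, :],None,fx=2.96,fy=2.96,interpolation=cv2.INTER_CUBIC))
cv2.imwrite('pics/scenec.png',cv2.resize(s,None,fx=2.96,fy=2.96,interpolation=cv2.INTER_CUBIC))
p,T=T_of('top')
for u,v,z in [(297,249,.02),(261,294,.02),(334,297,.02),(432,264,.02),(482,236,.099),(441,226,.075),(427,329,.03),(368,181,.02),(165,238,.05)]: print(u,v,at_z(p,T,u,v,z).round(4))
E
```

```text
297 249 [0.5711 0.1962 0.02  ]
261 294 [0.4798 0.2669 0.02  ]
334 297 [0.4761 0.1209 0.02  ]
432 264 [ 0.544  -0.0748  0.02  ]
482 236 [ 0.5923 -0.1543  0.099 ]
441 226 [ 0.6135 -0.0819  0.075 ]
427 329 [ 0.4152 -0.0628  0.03  ]
368 181 [0.7116 0.0541 0.02  ]
165 238 [0.5873 0.459  0.05  ]
```

View pics/topc.png

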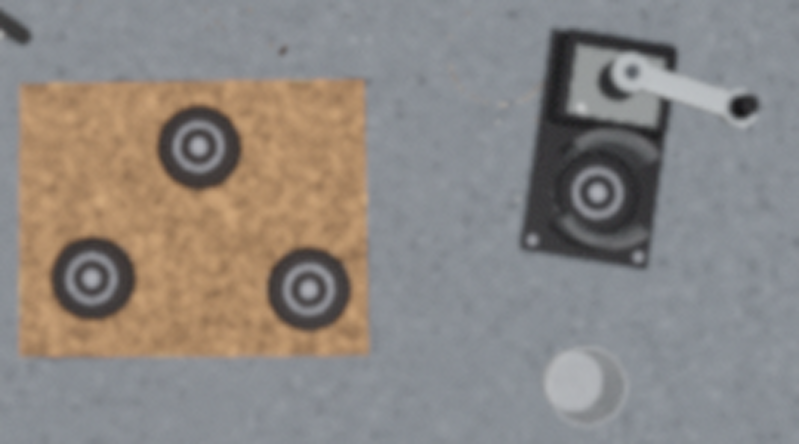

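View pics/scenec.png

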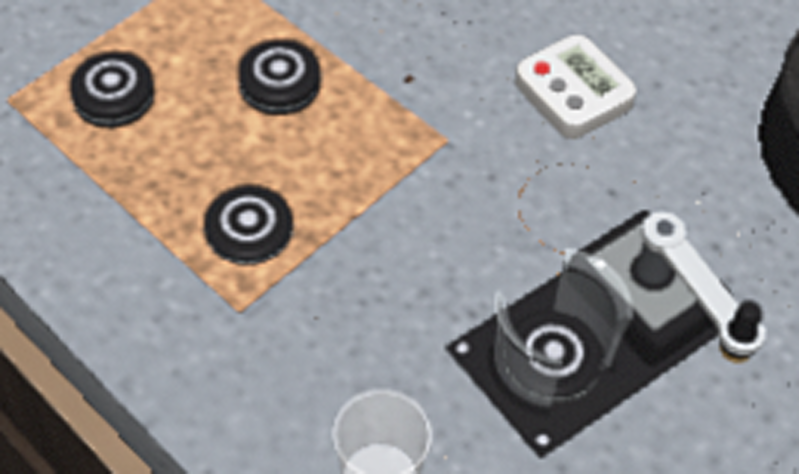

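```bash
cat >> h.py <<'E'
def tri(rays):
    A=np.zeros((3,3));b=np.zeros(3)
    for o,d in rays:
        d=d/np.linalg.norm(d);M=np.eye(3)-np.outer(d,d);A+=M;b+=M@o
    X=np.linalg.solve(A,b); return X,[np.linalg.norm(np.cross(X-o,d/np.linalg.norm(d))) for o,d in rays]
E
python3 - <<'E'
from h import *
p,T=T_of('top');ps,Ts=T_of('scene')
f=lambda x,a:a+(x+.5)/2.96-.5
tp=lambda x,y:(f(x,230),f(y,200)); sc=lambda x,y:(f(x,215),f(y,215))
for n,a,b in [('A',(198,147),(279,68)),('B',(91,279),(111,79)),('C',(308,290),(248,218)),('D',(597,192),(554,349)),('knob',(744,103),(748,308)),('post',(632,72),(665,228)),('matR',(368,80),(447,141)),('matB',(369,354),(240,312)),('matT',(20,354),(9,100)),('plate bl',(532,240),(462,347)),('plate br',(638,257),(543,440))]:
    X,e=tri([ray(p,T,*tp(*a)),ray(ps,Ts,*sc(*b))]); print(n,X.round(4),np.round(e,4))
for a in [(553,30),(522,248),(648,268),(676,45)]: print(at_z(p,T,*tp(*a),.004).round(4))
E
```

```text
A [0.5697 0.1971 0.0246] [0.0005 0.0005]
B [0.4796 0.2674 0.0263] [0.0004 0.0004]
C [0.4746 0.1216 0.0182] [0.0003 0.0003]
D [ 0.5426 -0.0734  0.0182] [0.0007 0.0007]
knob [ 0.5955 -0.1534  0.096 ] [0. 0.]
post [ 0.6163 -0.0846  0.0799] [0.0006 0.0006]
matR [0.6179 0.0827 0.0072] [0.0017 0.0017]
matB [0.4312 0.0798 0.0043] [0.0009 0.0009]
matT [0.427  0.3187 0.0034] [0.0008 0.0008]
plate bl [ 0.5101 -0.0309  0.0066] [0.0006 0.0006]
plate br [ 0.4993 -0.1043  0.0057] [0.0004 0.0004]
[ 0.6562 -0.0469  0.004 ]
[ 0.5051 -0.0248  0.004 ]
[ 0.4921 -0.1118  0.004 ]
[ 0.6468 -0.1332  0.004 ]
```

Triangulated tops: A is 24.6 mm and B 26.3 mm, so both are thick. C is 18.2 mm, so slim. The pager in the tower tops out at 18.2 mm, also slim. The plan is to insert A and B and leave C. The tower yaw is about -8.2° and its axis about (0.542, -0.074). The tool needs a +12° turn.

```bash
python3 -m inch '[{"claw":1,"travel":[0.75,-0.77,0],"turn":0.0667},{"claw":1,"travel":[0.75,-0.77,0],"turn":0.0667},{"claw":1,"travel":[0.75,-0.77,0],"turn":0.0667},{"claw":1,"travel":[0.75,-0.77,0],"turn":0.0667},{"claw":1,"travel":[0.75,-0.77,0],"turn":0.0667}]' 30
python3 -m inch '[{"claw":1,"travel":[0.75,-0.77,0],"turn":0},{"claw":1,"travel":[0.75,-0.77,0],"turn":0},{"claw":1,"travel":[0.75,-0.77,0],"turn":0},{"claw":1,"travel":[0.75,-0.77,0],"turn":0},{"claw":1,"travel":[0.75,-0.77,0],"turn":0}]'
python3 -m inch '[{"claw":1,"travel":[0,0,0],"turn":0},{"claw":1,"travel":[0,0,0],"turn":0},{"claw":1,"travel":[0,0,0],"turn":0}]'
python3 - <<'E'
from h import *
p,T=T_of('wrist'); im=imaging.get_image('wrist'); np.save('w1T.npy',T); cv2.imwrite('pics/w1.png',im[:,:,::-1])
print(p['camera_matrix'],p['k1'],get_state()['position'],get_state()['ee_rot'])
for X in [(.5697,.1971,.024),(.4796,.2674,.024)]: print(proj(p,T,X))
E
```

```text
clock: 0.6
position: [0.351, 0.3824, 0.25]
ee_rot: [0.0, 0.073, 0.997, -0.001]
contact_force: [-0.3, 0.6, -0.7]
width: 0.0855
gripper_force: 0.0
clock: 1.1
position: [0.5017, 0.228, 0.2498]
ee_rot: [0.001, 0.074, 0.997, -0.001]
contact_force: [0.7, 1.1, -0.6]
width: 0.0855
gripper_force: 0.0
clock: 1.4
position: [0.4973, 0.2329, 0.2502]
ee_rot: [-0.001, 0.071, 0.997, 0.0]
contact_force: [-0.1, 0.1, -0.7]
width: 0.0854
gripper_force: 0.0
[[377.28028804   0.         314.32736872]
 [  0.         377.28028804 239.06468686]
 [  0.           0.           1.        ]] -0.039652694803269564 [0.49730244 0.23294888 0.25033415] [-4.14900356e-04  7.05019066e-02  9.97511527e-01  2.48781760e-04]
[289.59093344 286.82654044]
[349.420944   186.78873168]
```

View pics/w1.png

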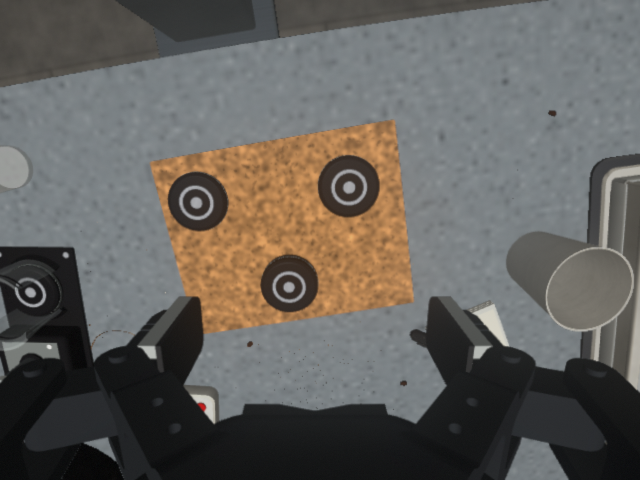

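Pagers A (289,287) and B (349,187) appear exactly where predicted. The pads point down the image, and C is at (197,203). I'll go over A.

```bash
python3 -m inch '[{"claw":1,"travel":[0.361,-0.179,-0.9],"turn":0},{"claw":1,"travel":[0.361,-0.179,-0.9],"turn":0},{"claw":1,"travel":[0.361,-0.179,-0.9],"turn":0},{"claw":1,"travel":[0.361,-0.179,-0.9],"turn":0},{"claw":1,"travel":[0.361,-0.179,-0.9],"turn":0}]'
python3 -m inch '[{"claw":1,"travel":[0,0,0],"turn":0},{"claw":1,"travel":[0,0,0],"turn":0},{"claw":1,"travel":[0,0,0],"turn":0},{"claw":1,"travel":[0,0,0],"turn":0}]'
python3 - <<'E'
from h import *
p,T=T_of('wrist'); s=get_state(); im=imaging.get_image('wrist'); cv2.imwrite('pics/w2.png',im[:,:,::-1])
print(s['position'],s['ee_rot'],proj(p,T,(.5697,.1971,.024)))
E
```

```text
clock: 1.95
position: [0.5679, 0.1953, 0.0645]
ee_rot: [-0.005, 0.071, 0.997, -0.002]
contact_force: [-1.7, -0.9, 0.2]
width: 0.0855
gripper_force: 0.0
clock: 2.35
position: [0.5713, 0.1966, 0.0726]
ee_rot: [0.002, 0.071, 0.997, 0.001]
contact_force: [-0.3, -0.3, -0.5]
width: 0.0855
gripper_force: 0.0
[0.57134776 0.19661056 0.07258789] [1.76766991e-03 7.11357681e-02 9.97464883e-01 6.21267994e-04] [316.6911579  276.18085391]
```

View pics/w2.png

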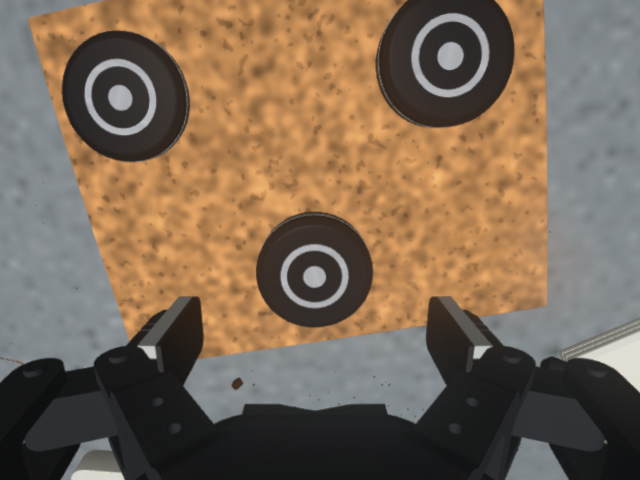

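Ring A at (314.5,277), within 1 mm of the prediction. I'll descend and grip.

```bash
python3 -m inch '[{"claw":1,"travel":[-0.006,-0.002,-0.1],"turn":0},{"claw":1,"travel":[-0.006,-0.002,-0.18],"turn":0},{"claw":1,"travel":[-0.006,-0.002,-0.228],"turn":0},{"claw":1,"travel":[-0.006,-0.002,-0.228],"turn":0},{"claw":1,"travel":[-0.006,-0.002,-0.228],"turn":0}]'
python3 -m inch '[{"claw":0.3,"travel":[0,0,0],"turn":0},{"claw":0.3,"travel":[0,0,0],"turn":0},{"claw":0.3,"travel":[0,0,0],"turn":0},{"claw":0.3,"travel":[0,0,0],"turn":0},{"claw":0.3,"travel":[0,0,0],"turn":0}]' 40
python3 -m inch '[{"claw":0.2,"travel":[0,0,0],"turn":0},{"claw":0.2,"travel":[0,0,0],"turn":0},{"claw":0.2,"travel":[0,0,0],"turn":0}]'
```

```text
clock: 2.9
position: [0.57, 0.1955, 0.0252]
ee_rot: [0.0, 0.072, 0.997, 0.0]
contact_force: [0.3, -1.1, -0.9]
width: 0.0852
gripper_force: 0.0
clock: 3.4
position: [0.5703, 0.1956, 0.026]
ee_rot: [0.001, 0.072, 0.997, 0.0]
contact_force: [-1.9, 0.0, 6.4]
width: 0.0562
gripper_force: 42.0
clock: 3.7
position: [0.5703, 0.1956, 0.026]
ee_rot: [0.001, 0.072, 0.997, 0.0]
contact_force: [-0.8, 0.4, 5.9]
width: 0.0566
gripper_force: 42.0
```

```bash
python3 -m inch '[{"claw":0.2,"travel":[0,0,0.1],"turn":0},{"claw":0.2,"travel":[0,0,0.3],"turn":0},{"claw":0.2,"travel":[0,0,0.5],"turn":0},{"claw":0.2,"travel":[0,0,0.62],"turn":0},{"claw":0.2,"travel":[0,0,0.62],"turn":0}]'
python3 -m inch '[{"claw":0.2,"travel":[0,-0.15,0],"turn":0},{"claw":0.2,"travel":[-0.05,-0.35,0],"turn":0},{"claw":0.2,"travel":[-0.1,-0.55,0],"turn":0},{"claw":0.2,"travel":[-0.14,-0.75,0],"turn":0},{"claw":0.2,"travel":[-0.14,-0.95,0],"turn":0}]'
python3 -m inch '[{"claw":0.2,"travel":[0,-0.15,0],"turn":0},{"claw":0.2,"travel":[0,-0.3,0],"turn":0},{"claw":0.2,"travel":[0,-0.3965,0],"turn":0},{"claw":0.2,"travel":[0,-0.3965,0],"turn":0},{"claw":0.2,"travel":[0,-0.3965,0],"turn":0}]'
python3 -m inch '[{"claw":0.2,"travel":[0,0,0],"turn":0},{"claw":0.2,"travel":[0,0,0],"turn":0},{"claw":0.2,"travel":[0,0,0],"turn":0}]'
python3 - <<'E'
from h import *
p,T=T_of('wrist'); s=get_state(); im=imaging.get_image('wrist')
cv2.imwrite('pics/w3.png',im[:,:,::-1])
D=np.array([.5424,-.0737,0]);y=np.radians(-8.2);ex=np.array([np.cos(y),np.sin(y),0])
print(s['position'],s['ee_rot'],s['width'])
print('pager top exp',proj(p,T,s['position']+[0,0,-.002]),'rim',proj(p,T,D+[0,0,.066]),'tower slim',proj(p,T,D+[0,0,.016]),'screws',proj(p,T,[.5101,-.0309,.004]),proj(p,T,[.4993,-.1043,.004]))
E
```

```text
clock: 4.2
position: [0.5723, 0.196, 0.153]
ee_rot: [0.004, 0.072, 0.997, 0.001]
contact_force: [-0.4, 0.0, -1.0]
width: 0.0566
gripper_force: 43.0
clock: 4.7
position: [0.539, 0.0044, 0.147]
ee_rot: [-0.002, 0.071, 0.997, 0.0]
contact_force: [1.0, -0.3, -1.2]
width: 0.0566
gripper_force: 43.1
clock: 5.2
position: [0.5408, -0.0737, 0.1474]
ee_rot: [-0.001, 0.072, 0.997, 0.001]
contact_force: [0.1, 0.6, -1.4]
width: 0.0564
gripper_force: 43.1
clock: 5.5
position: [0.5416, -0.073, 0.1486]
ee_rot: [-0.0, 0.071, 0.997, 0.0]
contact_force: [0.5, -0.3, -1.1]
width: 0.0564
gripper_force: 43.1
[ 0.54161834 -0.07298053  0.14861501] [-1.10797621e-04  7.09046413e-02  9.97483083e-01  1.39210512e-04] 0.056390619084197256
pager top exp [317.06199307 326.55663609] rim [314.86314948 259.41071066] tower slim [314.68520439 236.90943579] screws [368.34706938 180.38434589] [263.00843037 179.89248382]
```

View pics/w3.png

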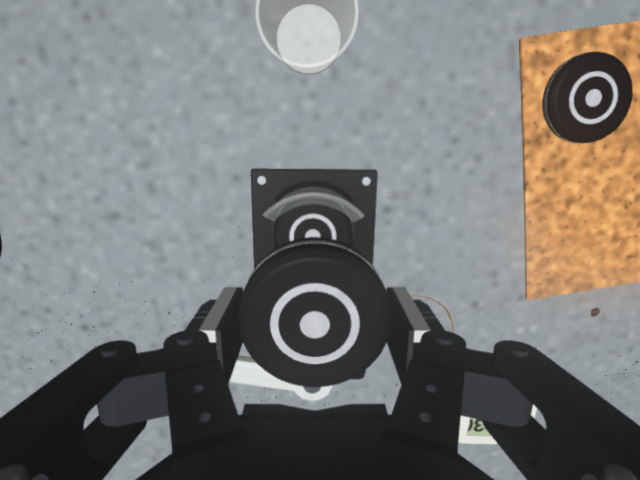

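Held pager's ring is centred at (314.5,324.5), and the tower screws at (262,180.5) and (366,181.5). The tower and the held pager show the same small camera bias, so they are aligned to within 1 mm. I'll lower in steps, watching the force.

```bash
python3 -m inch '[{"claw":0.2,"travel":[0.007,-0.005,-0.1],"turn":0},{"claw":0.2,"travel":[0.007,-0.005,-0.2],"turn":0},{"claw":0.2,"travel":[0.007,-0.005,-0.28],"turn":0},{"claw":0.2,"travel":[0.007,-0.005,-0.28],"turn":0},{"claw":0.2,"travel":[0.007,-0.005,-0.28],"turn":0}]'
python3 -m inch '[{"claw":0.2,"travel":[0,0,-0.03],"turn":0},{"claw":0.2,"travel":[0,0,-0.06],"turn":0},{"claw":0.2,"travel":[0,0,-0.09],"turn":0},{"claw":0.2,"travel":[0,0,-0.12],"turn":0},{"claw":0.2,"travel":[0,0,-0.12],"turn":0}]'
```

```text
clock: 6.05
position: [0.5432, -0.0746, 0.0929]
ee_rot: [-0.0, 0.071, 0.997, 0.0]
contact_force: [0.0, -0.5, -0.3]
width: 0.0568
gripper_force: 43.1
clock: 6.55
position: [0.5423, -0.0747, 0.0677]
ee_rot: [-0.001, 0.072, 0.997, 0.0]
contact_force: [0.4, -0.6, -1.9]
width: 0.0563
gripper_force: 43.1
```

```bash
python3 -m inch '[{"claw":0.2,"travel":[0,0,-0.03],"turn":0},{"claw":0.2,"travel":[0,0,-0.06],"turn":0},{"claw":0.2,"travel":[0,0,-0.09],"turn":0},{"claw":0.2,"travel":[0,0,-0.12],"turn":0},{"claw":0.2,"travel":[0,0,-0.12],"turn":0}]'
python3 -m inch '[{"claw":0.2,"travel":[0,0,-0.01],"turn":0},{"claw":0.2,"travel":[0,0,-0.02],"turn":0},{"claw":0.2,"travel":[0,0,-0.02],"turn":0},{"claw":0.2,"travel":[0,0,-0.02],"turn":0}]'
```

```text
clock: 7.05
position: [0.5423, -0.0747, 0.0437]
ee_rot: [-0.001, 0.072, 0.997, 0.0]
contact_force: [-1.0, 0.3, -1.2]
width: 0.0566
gripper_force: 43.1
clock: 7.45
position: [0.5432, -0.0749, 0.0408]
ee_rot: [0.0, 0.072, 0.997, 0.0]
contact_force: [-0.7, 0.7, -1.4]
width: 0.0563
gripper_force: 43.1
```

```bash
python3 -m inch '[{"claw":0.2,"travel":[0,0,-0.006],"turn":0},{"claw":0.2,"travel":[0,0,-0.01],"turn":0},{"claw":0.2,"travel":[0,0,-0.01],"turn":0}]'
python3 -m inch '[{"claw":0.2,"travel":[0,0,-0.006],"turn":0},{"claw":0.2,"travel":[0,0,-0.006],"turn":0},{"claw":0.2,"travel":[0,0,-0.006],"turn":0}]'
```

```text
clock: 7.75
position: [0.543, -0.0748, 0.0387]
ee_rot: [-0.0, 0.072, 0.997, 0.0]
contact_force: [0.3, 0.3, -0.7]
width: 0.0566
gripper_force: 43.1
clock: 8.05
position: [0.5432, -0.0749, 0.038]
ee_rot: [0.0, 0.072, 0.997, -0.0]
contact_force: [-1.0, 0.7, 5.0]
width: 0.0562
gripper_force: 43.7
```

Contact came at exactly the expected height, 0.038. I'll release, rise and go to B.

```bash
python3 -m inch '[{"claw":0.6,"travel":[0,0,0],"turn":0},{"claw":0.6,"travel":[0,0,0],"turn":0},{"claw":0.6,"travel":[0,0,0],"turn":0},{"claw":0.6,"travel":[0,0,0],"turn":0}]'
python3 -m inch '[{"claw":0.6,"travel":[0,0,0.06],"turn":0},{"claw":0.6,"travel":[0,0,0.2],"turn":0},{"claw":0.6,"travel":[0,0,0.4],"turn":0},{"claw":0.6,"travel":[0,0,0.56],"turn":0},{"claw":0.6,"travel":[0,0,0.56],"turn":0}]'
python3 -m inch '[{"claw":1,"travel":[-0.08,0.25,0],"turn":0},{"claw":1,"travel":[-0.16,0.5,0],"turn":0},{"claw":1,"travel":[-0.24,0.75,0],"turn":0},{"claw":1,"travel":[-0.318,1,0],"turn":0},{"claw":1,"travel":[-0.318,1,0],"turn":0}]'
python3 -m inch '[{"claw":1,"travel":[0,0.25,0],"turn":0},{"claw":1,"travel":[0,0.5,-0.1],"turn":0},{"claw":1,"travel":[0,0.711,-0.3],"turn":0},{"claw":1,"travel":[0,0.711,-0.4],"turn":0},{"claw":1,"travel":[0,0.711,-0.4],"turn":0}]'
python3 -m inch '[{"claw":1,"travel":[0,0,0],"turn":0},{"claw":1,"travel":[0,0,0],"turn":0},{"claw":1,"travel":[0,0,0],"turn":0}]'
python3 - <<'E'
from h import *
p,T=T_of('wrist'); s=get_state(); im=imaging.get_image('wrist')
cv2.imwrite('pics/w4.png',im[:,:,::-1])
print(s['position'],s['ee_rot'],s['width'],proj(p,T,[.4796,.2674,.024]))
E
```

```text
clock: 8.45
position: [0.5431, -0.0749, 0.0373]
ee_rot: [-0.0, 0.072, 0.997, 0.0]
contact_force: [-0.3, -0.2, 0.5]
width: 0.0684
gripper_force: 0.0
clock: 8.95
position: [0.5465, -0.0757, 0.1553]
ee_rot: [0.006, 0.072, 0.997, -0.001]
contact_force: [0.4, -0.4, -0.1]
width: 0.0685
gripper_force: 0.0
clock: 9.45
position: [0.4767, 0.129, 0.1494]
ee_rot: [-0.001, 0.069, 0.998, 0.001]
contact_force: [0.7, -0.0, 0.4]
width: 0.0854
gripper_force: 0.0
clock: 9.95
position: [0.4767, 0.2672, 0.0659]
ee_rot: [-0.004, 0.07, 0.998, -0.002]
contact_force: [-0.3, -0.7, -0.5]
width: 0.0857
gripper_force: 0.0
clock: 10.25
position: [0.4808, 0.2666, 0.0712]
ee_rot: [0.001, 0.072, 0.997, 0.001]
contact_force: [0.5, 0.4, 1.4]
width: 0.0855
gripper_force: 0.0
[0.48076425 0.2666015  0.07116667] [1.38195387e-03 7.23236151e-02 9.97380088e-01 5.86795141e-04] 0.08554257175575342 [317.50288269 278.16181697]
```

View pics/w4.png

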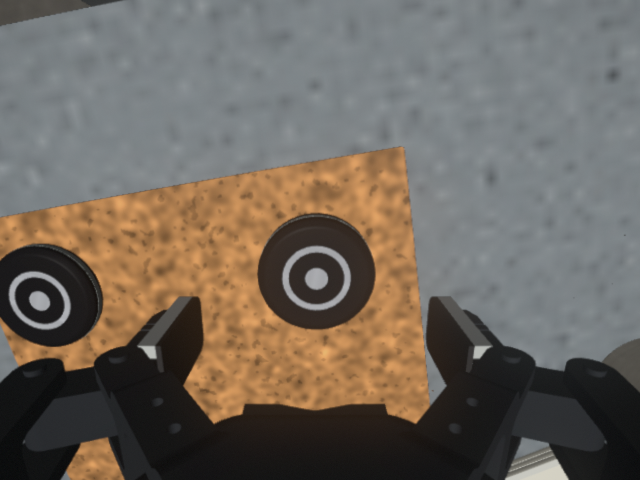

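Pager B's ring is at (316.5,278). Its apparent diameter of 117 px matches A's 116 px, so it is thick. I'll grasp it.

```bash
python3 -m inch '[{"claw":1,"travel":[-0.005,0.001,-0.1],"turn":0},{"claw":1,"travel":[-0.005,0.001,-0.18],"turn":0},{"claw":1,"travel":[-0.005,0.001,-0.222],"turn":0},{"claw":1,"travel":[-0.005,0.001,-0.222],"turn":0},{"claw":1,"travel":[-0.005,0.001,-0.222],"turn":0}]'
python3 -m inch '[{"claw":0.2,"travel":[0,0,0],"turn":0},{"claw":0.2,"travel":[0,0,0],"turn":0},{"claw":0.2,"travel":[0,0,0],"turn":0},{"claw":0.2,"travel":[0,0,0],"turn":0},{"claw":0.2,"travel":[0,0,0],"turn":0}]' 40
python3 -m inch '[{"claw":0.2,"travel":[0,0,0],"turn":0},{"claw":0.2,"travel":[0,0,0],"turn":0}]'
```

```text
clock: 10.8
position: [0.4791, 0.2675, 0.0258]
ee_rot: [0.0, 0.072, 0.997, 0.0]
contact_force: [-0.2, -1.1, -0.8]
width: 0.0855
gripper_force: 0.0
clock: 11.3
position: [0.4791, 0.2678, 0.0263]
ee_rot: [0.001, 0.072, 0.997, 0.0]
contact_force: [-1.1, -0.5, 5.8]
width: 0.0563
gripper_force: 41.8
clock: 11.5
position: [0.4791, 0.2678, 0.0263]
ee_rot: [0.001, 0.072, 0.997, 0.0]
contact_force: [-0.7, -0.4, 6.3]
width: 0.0564
gripper_force: 41.8
```

```bash
python3 -m inch '[{"claw":0.2,"travel":[0,0,0.1],"turn":0},{"claw":0.2,"travel":[0,0,0.3],"turn":0},{"claw":0.2,"travel":[0,0,0.5],"turn":0},{"claw":0.2,"travel":[0,0,0.62],"turn":0},{"claw":0.2,"travel":[0,0,0.62],"turn":0}]'
python3 -m inch '[{"claw":0.2,"travel":[0.03,-0.15,0],"turn":0},{"claw":0.2,"travel":[0.07,-0.35,0],"turn":0},{"claw":0.2,"travel":[0.1,-0.55,0],"turn":0},{"claw":0.2,"travel":[0.14,-0.75,0],"turn":0},{"claw":0.2,"travel":[0.18,-0.95,0],"turn":0}]'
python3 -m inch '[{"claw":0.2,"travel":[0.04,-0.2,0],"turn":0},{"claw":0.2,"travel":[0.08,-0.4,0],"turn":0},{"claw":0.2,"travel":[0.11,-0.6,0],"turn":0},{"claw":0.2,"travel":[0.137,-0.763,0],"turn":0},{"claw":0.2,"travel":[0.137,-0.763,0],"turn":0}]'
python3 -m inch '[{"claw":0.2,"travel":[0,0,0],"turn":0},{"claw":0.2,"travel":[0,0,0],"turn":0},{"claw":0.2,"travel":[0,0,0],"turn":0},{"claw":0.2,"travel":[0,0,0],"turn":0}]'
python3 - <<'E'
from h import *
print(get_state()['position'],get_state()['ee_rot'])
cv2.imwrite('pics/w5.png',imaging.get_image('wrist')[:,:,::-1])
E
```

```text
clock: 12.0
position: [0.4809, 0.2686, 0.1533]
ee_rot: [0.004, 0.071, 0.997, 0.002]
contact_force: [0.0, 0.1, -0.8]
width: 0.0561
gripper_force: 42.9
clock: 12.5
position: [0.5136, 0.0761, 0.1478]
ee_rot: [-0.001, 0.071, 0.997, -0.0]
contact_force: [0.1, 1.4, -0.1]
width: 0.0564
gripper_force: 43.0
clock: 13.0
position: [0.5423, -0.079, 0.1478]
ee_rot: [-0.0, 0.074, 0.997, -0.001]
contact_force: [0.2, 1.1, 0.2]
width: 0.0565
gripper_force: 43.0
clock: 13.4
position: [0.5416, -0.074, 0.149]
ee_rot: [-0.0, 0.071, 0.997, 0.0]
contact_force: [-0.6, 0.6, -0.8]
width: 0.0566
gripper_force: 43.0
[ 0.54163127 -0.07395054  0.14904946] [-1.50249136e-04  7.07625456e-02  9.97493167e-01  1.45523441e-04]
```

View pics/w5.png

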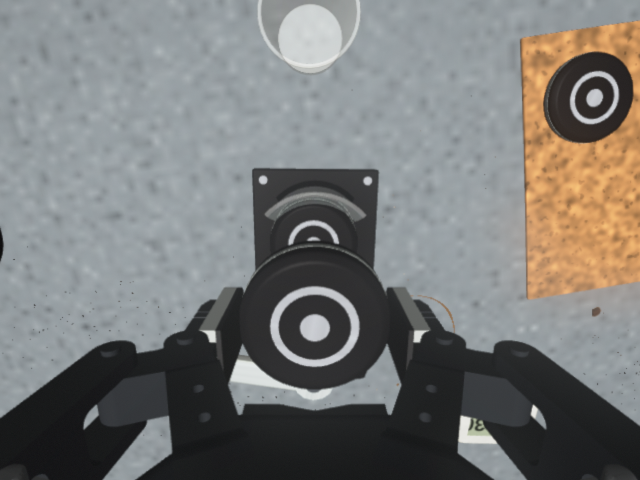

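Held pager ring at (314.5,327), 0.8 mm further forward than the last one, as estimated. Stack looks flat in the tube. I'll lower it in.

```bash
python3 -m inch '[{"claw":0.2,"travel":[0.003,-0.003,-0.1],"turn":0},{"claw":0.2,"travel":[0.003,-0.003,-0.2],"turn":0},{"claw":0.2,"travel":[0.003,-0.003,-0.28],"turn":0},{"claw":0.2,"travel":[0.003,-0.003,-0.28],"turn":0},{"claw":0.2,"travel":[0.003,-0.003,-0.28],"turn":0}]'
python3 -m inch '[{"claw":0.2,"travel":[0,0,-0.03],"turn":0},{"claw":0.2,"travel":[0,0,-0.06],"turn":0},{"claw":0.2,"travel":[0,0,-0.09],"turn":0},{"claw":0.2,"travel":[0,0,-0.12],"turn":0},{"claw":0.2,"travel":[0,0,-0.12],"turn":0}]'
python3 -m inch '[{"claw":0.2,"travel":[0,0,-0.02],"turn":0},{"claw":0.2,"travel":[0,0,-0.035],"turn":0},{"claw":0.2,"travel":[0,0,-0.035],"turn":0},{"claw":0.2,"travel":[0,0,-0.035],"turn":0}]'
```

```text
clock: 13.95
position: [0.5426, -0.0753, 0.0933]
ee_rot: [-0.0, 0.071, 0.997, 0.0]
contact_force: [0.8, 0.3, -1.3]
width: 0.0563
gripper_force: 43.0
clock: 14.45
position: [0.5412, -0.0752, 0.0683]
ee_rot: [-0.001, 0.072, 0.997, 0.0]
contact_force: [-0.9, 1.8, -1.2]
width: 0.0563
gripper_force: 46.1
clock: 14.85
position: [0.5415, -0.0751, 0.0615]
ee_rot: [-0.001, 0.072, 0.997, 0.001]
contact_force: [-3.4, 3.9, -1.5]
width: 0.0564
gripper_force: 46.1
```

```bash
python3 -m inch '[{"claw":0.2,"travel":[-0.002,0.003,-0.006],"turn":0},{"claw":0.2,"travel":[-0.002,0.003,-0.01],"turn":0},{"claw":0.2,"travel":[-0.002,0.003,-0.01],"turn":0}]'
python3 -m inch '[{"claw":0.2,"travel":[0,0,-0.005],"turn":0},{"claw":0.2,"travel":[0,0,-0.007],"turn":0},{"claw":0.2,"travel":[0,0,-0.007],"turn":0}]'
```

```text
clock: 15.15
position: [0.5416, -0.075, 0.0605]
ee_rot: [-0.0, 0.071, 0.997, 0.0]
contact_force: [-5.0, 2.6, 3.4]
width: 0.0566
gripper_force: 46.7
clock: 15.45
position: [0.5417, -0.075, 0.06]
ee_rot: [-0.0, 0.071, 0.997, 0.0]
contact_force: [-6.9, 4.1, 9.6]
width: 0.0561
gripper_force: 47.2
```

```bash
python3 -m inch '[{"claw":0.2,"travel":[0,0,0.02],"turn":0},{"claw":0.2,"travel":[-0.005,0.002,0.02],"turn":0},{"claw":0.2,"travel":[-0.005,0.002,0.02],"turn":0},{"claw":0.2,"travel":[-0.005,0.002,0.02],"turn":0}]'
python3 -m inch '[{"claw":0.2,"travel":[0,0,-0.015],"turn":0},{"claw":0.2,"travel":[0,0,-0.02],"turn":0},{"claw":0.2,"travel":[0,0,-0.02],"turn":0}]'
```

```text
clock: 15.85
position: [0.5414, -0.0749, 0.0628]
ee_rot: [0.0, 0.072, 0.997, -0.0]
contact_force: [-3.2, 1.7, 1.0]
width: 0.0564
gripper_force: 46.1
clock: 16.15
position: [0.5418, -0.0748, 0.0597]
ee_rot: [0.001, 0.072, 0.997, -0.0]
contact_force: [-3.8, 2.2, 7.1]
width: 0.0564
gripper_force: 47.1
```

```bash
python3 -m inch '[{"claw":0.2,"travel":[0,0,0.02],"turn":0},{"claw":0.2,"travel":[-0.008,0.004,0.02],"turn":0},{"claw":0.2,"travel":[-0.008,0.004,0.02],"turn":0},{"claw":0.2,"travel":[-0.008,0.004,0.02],"turn":0}]'
python3 -m inch '[{"claw":0.2,"travel":[0,0,-0.015],"turn":0},{"claw":0.2,"travel":[0,0,-0.02],"turn":0},{"claw":0.2,"travel":[0,0,-0.02],"turn":0}]'
python3 - <<'E'
from h import *
s=imaging.get_image('scene')[250:390,330:500,::-1]
cv2.imwrite('pics/s5.png',cv2.resize(s,None,fx=4,fy=4,interpolation=cv2.INTER_CUBIC)); print(get_state()['position'],get_state()['contact_force'],get_state()['moment'])
E
```

```text
clock: 16.55
position: [0.5405, -0.0744, 0.0629]
ee_rot: [0.001, 0.072, 0.997, -0.0]
contact_force: [1.1, -0.3, 0.2]
width: 0.0564
gripper_force: 46.1
clock: 16.85
position: [0.541, -0.0744, 0.0597]
ee_rot: [0.002, 0.072, 0.997, -0.0]
contact_force: [-0.3, -0.2, 6.3]
width: 0.0562
gripper_force: 46.9
[ 0.54099512 -0.07441785  0.05974577] [ 0.15245097 -0.65901868  6.39216207] [-0.02192079  0.1567058   0.02891214]
```

View pics/s5.png

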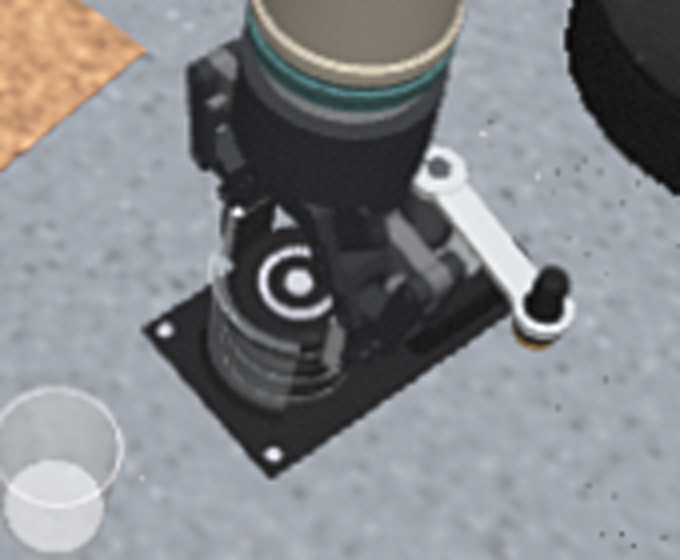

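Stack is in the tube with the pager nearly seated and no side force. The moment of 0.157 Nm at 6.4 N says it is touching at its -x edge, so slightly tilted. I'll press gently so it rotates flat in the grip.

```bash
python3 -m inch '[{"claw":0.2,"travel":[0,0,-0.003],"turn":0},{"claw":0.2,"travel":[0,0,-0.006],"turn":0},{"claw":0.2,"travel":[0,0,-0.006],"turn":0}]' 25
python3 -c "
from h import *;s=get_state();print(s['position'],s['contact_force'],s['moment'])"
python3 -m inch '[{"claw":0.2,"travel":[0,0,-0.003],"turn":0},{"claw":0.2,"travel":[0,0,-0.005],"turn":0},{"claw":0.2,"travel":[0,0,-0.005],"turn":0}]' 20
python3 -c "
from h import *;s=get_state();print(s['position'],s['contact_force'],s['moment'])"
```

```text
clock: 17.2
position: [0.5413, -0.0745, 0.0592]
ee_rot: [0.002, 0.072, 0.997, -0.0]
contact_force: [0.3, 0.2, 9.7]
width: 0.0562
gripper_force: 47.2
[ 0.54128043 -0.07446654  0.05921034] [0.29208362 0.24681907 9.69287632] [ 0.09226047  0.30563553 -0.01330812]
clock: 17.5
position: [0.5417, -0.0745, 0.0585]
ee_rot: [0.003, 0.072, 0.997, -0.0]
contact_force: [0.1, -0.6, 12.0]
width: 0.0563
gripper_force: 47.5
[ 0.54166984 -0.07452372  0.05851622] [ 0.1452989  -0.57753608 11.99127664] [ 1.09088387e-01  2.51564057e-01 -1.55912753e-04]
```

Now at 0.0585, against 0.0583 expected for a seated pager. I'll release and rise.

```bash
python3 -m inch '[{"claw":0.4,"travel":[0,0,0],"turn":0},{"claw":0.6,"travel":[0,0,0.005],"turn":0},{"claw":0.6,"travel":[0,0,0.005],"turn":0},{"claw":0.6,"travel":[0,0,0.005],"turn":0},{"claw":0.6,"travel":[0,0,0.005],"turn":0}]'
python3 -m inch '[{"claw":0.6,"travel":[0,0,0.05],"turn":0},{"claw":0.6,"travel":[0,0,0.2],"turn":0},{"claw":0.6,"travel":[0,0,0.4],"turn":0},{"claw":0.6,"travel":[0,0,0.46],"turn":0},{"claw":0.6,"travel":[0,0,0.46],"turn":0}]'
python3 -m inch '[{"claw":0.6,"travel":[0,0,0],"turn":0},{"claw":0.6,"travel":[0,0,0],"turn":0},{"claw":0.6,"travel":[0,0,0],"turn":0}]'
python3 - <<'E'
from h import *
s=get_state();print(s['position'],s['qpos'].round(3))
p,T=T_of('wrist'); im=imaging.get_image('wrist'); sc=imaging.get_image('scene')
cv2.imwrite('pics/w6.png',im[:,:,::-1]); cv2.imwrite('pics/s6.png',sc[:,:,::-1])
for n,g in (('wrist',im),('scene',sc)):
    pp,TT=T_of(n)
    for z in (.052,.056,.060):
        e=proj(pp,TT,[.5422,-.0742,z]); print(n,z,e.round(1))
    e=proj(pp,TT,[.5422,-.0742,.056]).astype(int)
    m=cv2.inRange(g,(150,150,150),(255,255,255)); k=30; r=m[e[1]-k:e[1]+k,e[0]-k:e[0]+k]
    nl,l,st,c=cv2.connectedComponentsWithStats(r)
    print(n,[(st[i].tolist(),(c[i]+e-k).round(1).tolist()) for i in range(1,nl) if st[i,4]>12])
E
```

```text
clock: 18.0
position: [0.5393, -0.0738, 0.0572]
ee_rot: [-0.0, 0.072, 0.997, 0.0]
contact_force: [-0.7, -0.4, 0.2]
width: 0.0683
gripper_force: 0.0
clock: 18.5
position: [0.5411, -0.0743, 0.1522]
ee_rot: [0.003, 0.072, 0.997, -0.001]
contact_force: [0.2, -0.7, 0.5]
width: 0.0681
gripper_force: 0.0
clock: 18.8
position: [0.5385, -0.0736, 0.148]
ee_rot: [-0.002, 0.072, 0.997, 0.0]
contact_force: [-0.1, -1.0, 0.2]
width: 0.0685
gripper_force: 0.0
[ 0.53851963 -0.07364362  0.14799197] [-0.264  0.309  1.729  0.     1.108 -1.692]
wrist 0.052 [315.8 256.5]
wrist 0.056 [315.8 258.5]
wrist 0.06 [315.9 260.6]
wrist [([2, 8, 54, 51, 656], [313.5, 260.6]), ([20, 26, 18, 16, 229], [313.4, 261.3])]
scene 0.052 [404.7 322.6]
scene 0.056 [404.9 321.4]
scene 0.06 [405.2 320.1]
scene [([0, 0, 47, 35, 823], [389.7, 302.3]), ([39, 7, 9, 10, 40], [417.4, 302.6]), ([22, 22, 20, 17, 88], [405.3, 320.9]), ([52, 22, 8, 10, 43], [430.6, 316.5]), ([29, 27, 6, 6, 28], [405.3, 320.5]), ([0, 54, 6, 6, 21], [375.7, 348.3]), ([53, 55, 7, 5, 19], [431.0, 348.8])]
```

The stack top projects right where the 56 mm level should be: scene ring (405.3,320.7) against (404.9,321.4) predicted. Next I'll compute the push path for the knob.

```bash
cat > arc.py <<'E'
from h import *
Y=np.radians(-8.2);C,S=np.cos(Y),np.sin(Y);P0=np.array([.5423,-.0740])
def push(th,off):
    t=np.array([75-75*np.cos(th)+off*np.sin(th),-75*np.sin(th)-off*np.cos(th)])/1000
    return P0+[C*t[0]-S*t[1],S*t[0]+C*t[1]]
E
python3 - <<'E'
from arc import *
print('knob',push(1.415,0),'post',P0+.075*np.array([C,S]))
st=push(1.415,28); p=get_state()['position']; print('start',st,'delta',((st-p[:2])/.2).round(3),(.105-p[2])/.2)
for th in np.arange(1.4,-.05,-.1): q=push(th,18); print(round(th,2),q.round(4),((q-st)/.2).round(3),round((th-np.pi/2)/np.pi,3))
E
```

```text
knob [ 0.59444708 -0.15637145] post [ 0.61653322 -0.08469717]
start [ 0.62120547 -0.16461694] delta [ 0.412 -0.454] -0.21685257043445821
1.4 [ 0.6105 -0.1616] [-0.054  0.015] -0.054
1.3 [ 0.6028 -0.1606] [-0.092  0.02 ] -0.086
1.2 [ 0.5953 -0.1589] [-0.129  0.029] -0.118
1.1 [ 0.588  -0.1564] [-0.166  0.041] -0.15
1.0 [ 0.581  -0.1532] [-0.201  0.057] -0.182
0.9 [ 0.5744 -0.1493] [-0.234  0.077] -0.214
0.8 [ 0.5681 -0.1448] [-0.265  0.099] -0.245
0.7 [ 0.5624 -0.1396] [-0.294  0.125] -0.277
0.6 [ 0.5572 -0.1339] [-0.32   0.153] -0.309
0.5 [ 0.5525 -0.1278] [-0.343  0.184] -0.341
0.4 [ 0.5486 -0.1212] [-0.363  0.217] -0.373
0.3 [ 0.5453 -0.1142] [-0.38   0.252] -0.405
0.2 [ 0.5427 -0.1069] [-0.393  0.288] -0.436
0.1 [ 0.5408 -0.0994] [-0.402  0.326] -0.468
-0.0 [ 0.5397 -0.0918] [-0.407  0.364] -0.5
```

```bash
python3 -m inch '[{"claw":-1,"travel":[0.1,-0.1,0],"turn":0},{"claw":-1,"travel":[0.25,-0.25,0],"turn":0},{"claw":-1,"travel":[0.412,-0.454,0],"turn":0},{"claw":-1,"travel":[0.412,-0.454,0],"turn":0},{"claw":-1,"travel":[0.412,-0.454,0],"turn":0}]' 20
python3 -m inch '[{"claw":-1,"travel":[0,0,0],"turn":0},{"claw":-1,"travel":[0,0,0],"turn":0},{"claw":-1,"travel":[0,0,0],"turn":0},{"claw":-1,"travel":[0,0,-0.1],"turn":0},{"claw":-1,"travel":[0,0,-0.1],"turn":0}]'
python3 -m inch '[{"claw":-1,"travel":[0,0,-0.06],"turn":0},{"claw":-1,"travel":[0,0,-0.12],"turn":0},{"claw":-1,"travel":[0,0,-0.12],"turn":0},{"claw":-1,"travel":[0,0,-0.12],"turn":0},{"claw":-1,"travel":[0,0,-0.12],"turn":0}]'
```

```text
clock: 19.4
position: [0.622, -0.1655, 0.1482]
ee_rot: [-0.001, 0.072, 0.997, 0.0]
contact_force: [-0.7, 0.1, -1.1]
width: 0.0003
gripper_force: 0.0
clock: 19.9
position: [0.62, -0.1634, 0.1278]
ee_rot: [-0.002, 0.071, 0.997, 0.001]
contact_force: [-0.9, 0.1, -0.8]
width: -0.0002
gripper_force: 0.0
clock: 20.4
position: [0.6222, -0.1649, 0.1059]
ee_rot: [0.0, 0.072, 0.997, -0.0]
contact_force: [0.3, 0.2, 0.4]
width: 0.0003
gripper_force: 0.0
```

```bash
python3 -m inch '[{"claw":-1,"travel":[-0.054,0.015,-0.01],"turn":-0.04},{"claw":-1,"travel":[-0.092,0.02,-0.01],"turn":-0.08},{"claw":-1,"travel":[-0.129,0.029,-0.01],"turn":-0.118},{"claw":-1,"travel":[-0.166,0.041,-0.01],"turn":-0.15},{"claw":-1,"travel":[-0.201,0.057,-0.01],"turn":-0.182}]'
python3 - <<'E'
from arc import *
im=imaging.get_image('top'); cv2.imwrite('pics/t7.png',im[:,:,::-1]); p,T=T_of('top')
print(get_state()['position'])
for th in (1.415,1.0): print(proj(p,T,np.r_[push(th,0),.099]))
E
```

```text
clock: 20.9
position: [0.5823, -0.1539, 0.1043]
ee_rot: [0.001, 0.352, 0.936, -0.0]
contact_force: [1.4, -0.5, -0.9]
width: -0.0002
gripper_force: 0.5
[ 0.58075971 -0.15298545  0.10420853]
[483.03650706 234.88842202]
[475.45911701 249.18189592]
```

```bash
python3 -m inch '[{"claw":-1,"travel":[-0.033,0.02,0],"turn":-0.032},{"claw":-1,"travel":[-0.064,0.042,0],"turn":-0.063},{"claw":-1,"travel":[-0.093,0.068,0],"turn":-0.095},{"claw":-1,"travel":[-0.119,0.096,0],"turn":-0.127},{"claw":-1,"travel":[-0.142,0.127,0],"turn":-0.159}]'
python3 -m inch '[{"claw":-1,"travel":[-0.02,0.033,0],"turn":-0.032},{"claw":-1,"travel":[-0.037,0.068,0],"turn":-0.064},{"claw":-1,"travel":[-0.05,0.104,0],"turn":-0.095},{"claw":-1,"travel":[-0.059,0.142,0],"turn":-0.127},{"claw":-1,"travel":[-0.059,0.142,0],"turn":-0.127}]'
python3 - <<'E'
from arc import *
im=imaging.get_image('scene'); cv2.imwrite('pics/s7.png',im[:,:,::-1]); p,T=T_of('scene')
s=get_state();print(s['position'],push(.1,18),s['contact_force'])
E
```

```text
clock: 21.45
position: [0.5538, -0.1284, 0.1043]
ee_rot: [0.001, 0.572, 0.821, -0.0]
contact_force: [-0.5, -1.5, 1.1]
width: -0.0003
gripper_force: 0.5
clock: 21.95
position: [0.542, -0.0993, 0.1042]
ee_rot: [0.001, 0.721, 0.693, 0.0]
contact_force: [0.3, 0.2, -0.0]
width: 0.0001
gripper_force: 0.0
[ 0.54197094 -0.09940889  0.10410108] [ 0.54082706 -0.09944767] [0.2734281  0.02013636 0.08319782]
```

```bash
python3 -m inch '[{"claw":-1,"travel":[-0.002,0.015,0],"turn":-0.015},{"claw":-1,"travel":[-0.005,0.028,0],"turn":-0.032},{"claw":-1,"travel":[-0.005,0.028,0],"turn":-0.032}]'
python3 -m inch '[{"claw":-1,"travel":[0,0.005,0],"turn":0},{"claw":-1,"travel":[0,0.01,0],"turn":0},{"claw":-1,"travel":[0,0.01,0],"turn":0}]'
python3 -m inch '[{"claw":-1,"travel":[0,0.005,0],"turn":0},{"claw":-1,"travel":[0,0.01,0],"turn":0},{"claw":-1,"travel":[0,0.01,0],"turn":0}]'
```

```text
clock: 22.3
position: [0.541, -0.0944, 0.1039]
ee_rot: [0.001, 0.755, 0.656, 0.0]
contact_force: [-1.2, -1.6, 0.9]
width: -0.0001
gripper_force: 0.6
clock: 22.6
position: [0.5409, -0.0921, 0.1038]
ee_rot: [0.0, 0.756, 0.655, 0.0]
contact_force: [0.4, -3.0, 2.5]
width: 0.0
gripper_force: 1.0
clock: 22.9
position: [0.541, -0.0915, 0.1038]
ee_rot: [0.002, 0.755, 0.655, -0.001]
contact_force: [-0.7, -6.2, 0.6]
width: 0.0001
gripper_force: 3.3
```

```bash
python3 -m inch '[{"claw":-1,"travel":[0,0.005,0],"turn":0},{"claw":-1,"travel":[0,0.007,0],"turn":0},{"claw":-1,"travel":[0,0.007,0],"turn":0}]'
python3 -m inch '[{"claw":-1,"travel":[0,0.005,0],"turn":0},{"claw":-1,"travel":[0,0.005,0],"turn":0}]'
python3 -m inch '[{"claw":-1,"travel":[0,-0.05,0],"turn":0},{"claw":-1,"travel":[0,-0.15,0],"turn":0},{"claw":-1,"travel":[0,-0.15,0.2],"turn":0},{"claw":-1,"travel":[0,-0.35,0.5],"turn":0},{"claw":-1,"travel":[0,-0.55,0.5],"turn":0}]'
python3 -m inch '[{"claw":-1,"travel":[-0.3,-0.4,0.2],"turn":0},{"claw":-1,"travel":[-0.3,-0.4,0.2],"turn":0},{"claw":-1,"travel":[-0.3,-0.4,0.2],"turn":0},{"claw":-1,"travel":[-0.3,-0.4,0.2],"turn":0}]'
python3 - <<'E'
from arc import *
for n in ('scene','top'):
    im=imaging.get_image(n); cv2.imwrite(f'pics/{n}8.png',im[:,:,::-1]); p,T=T_of(n)
    o=cv2.imread(f'pics/{n}0.png')[:,:,::-1]
    for th in (0,.05,.1): print(n,th,'knob top',proj(p,T,np.r_[push(th,0),.099]).round(1),'knob mid',proj(p,T,np.r_[push(th,0),.088]).round(1))
    e=proj(p,T,np.r_[push(0,0),.090]).astype(int);k=22; r=im[e[1]-k:e[1]+k,e[0]-k:e[0]+k]
    m=cv2.inRange(cv2.cvtColor(r,cv2.COLOR_RGB2GRAY),0,55); b=cv2.inRange(r,(150,150,150),(255,255,255))
    for nm,mm in (('dark',m),('bright',b)):
        nl,l,st,c=cv2.connectedComponentsWithStats(mm); print(nm,[(st[i].tolist(),(c[i]+e-k).round(1).tolist()) for i in range(1,nl) if st[i,4]>15])
    # bystander check
    for nm,X,h in (('cup',(.587,.459,.05),28),('glass',(.4152,-.0628,.03),22),('timer',(.7116,.0541,.02),22),('C',(.4746,.1216,.016),20)):
        c=proj(p,T,X).astype(int); sl=np.s_[c[1]-h:c[1]+h,c[0]-h:c[0]+h]
        print(nm,c,'changed px',int((np.abs(im[sl].astype(int)-o[sl]).max(2)>40).sum()))
E
```

```text
clock: 23.2
position: [0.541, -0.0914, 0.1038]
ee_rot: [0.003, 0.755, 0.655, -0.001]
contact_force: [-0.4, -8.7, 0.5]
width: -0.0002
gripper_force: 5.0
clock: 23.4
position: [0.541, -0.0913, 0.1039]
ee_rot: [0.003, 0.755, 0.656, -0.002]
contact_force: [-1.1, -13.0, 1.3]
width: 0.0
gripper_force: 6.2
clock: 23.9
position: [0.5419, -0.1907, 0.2053]
ee_rot: [0.001, 0.755, 0.656, 0.002]
contact_force: [1.3, 0.4, -0.1]
width: 0.0003
gripper_force: 0.0
clock: 24.3
position: [0.48, -0.2729, 0.242]
ee_rot: [-0.0, 0.757, 0.654, 0.001]
contact_force: [-0.2, 1.0, -1.0]
width: -0.0001
gripper_force: 0.0
scene 0 knob top [407.9 307.1] knob mid [407.1 310.8]
scene 0.05 knob top [409.5 308.6] knob mid [408.7 312.4]
scene 0.1 knob top [411.2 310.1] knob mid [410.4 313.9]
dark [([27, 1, 17, 11, 43], [420.5, 294.5]), ([2, 17, 36, 27, 441], [404.0, 319.8]), ([11, 27, 8, 10, 29], [398.8, 320.6]), ([39, 35, 5, 9, 29], [426.7, 327.9])]
bright [([0, 0, 42, 31, 548], [399.4, 296.4]), ([9, 5, 35, 35, 374], [415.2, 310.0])]
cup [237 163] changed px 0
glass [346 372] changed px 0
timer [409 240] changed px 0
C [298 288] changed px 0
top 0 knob top [440.  262.3] knob mid [438.7 262.7]
top 0.05 knob top [442.  262.6] knob mid [440.7 262.9]
top 0.1 knob top [443.9 262.7] knob mid [442.7 263.1]
dark [([0, 0, 18, 14, 112], [421.6, 244.4]), ([30, 2, 8, 7, 27], [450.5, 245.0]), ([0, 9, 18, 23, 134], [421.9, 259.7]), ([9, 15, 27, 23, 166], [442.6, 268.4]), ([19, 20, 6, 6, 24], [437.4, 262.6]), ([0, 34, 12, 10, 38], [420.2, 279.6])]
bright [([16, 0, 15, 27, 163], [438.9, 249.6])]
cup [164 238] changed px 0
glass [427 328] changed px 0
timer [367 181] changed px 0
C [333 297] changed px 0
```

The arm stopped hard at exactly the shut position (13 N, no motion), the knob is seen at θ≈0, and the bystanders and pager C have not changed by a pixel. I'll hand in.

```bash
python3 -c "
from rig import ticket; print(ticket.sign_off())"
```

```text
the job is handed in; nothing more can be done
None
```

I handed the job in: both thick pagers are stacked on the slim one in the tower, with the top measuring level with the line, the spare slim pager is still on the mat, the contact arm is shut against its stop (I couldn't read the pin itself), and the cup, glass and timer have not moved.

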